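# Clear the door fault on a microplate incubator with the reset stylus

### The arm

A 6-joint arm with a two-finger parallel gripper is mounted at the origin on the work surface. World frame = base frame: x ahead of the robot, y to its left, z up, the work surface at z = 0. Lengths are in mm, angles in rad, forces in N, time in s.
With the tool pointing down it reaches from about 250 to 725 mm from the base axis. Payload 9.7 kg.
Tool frame: the origin (TCP) lies midway between the tips of the shut fingers; the grasp point (between the pads) lies 19 mm behind it; z points along the fingers, y is the direction in which the jaws open and shut (so a half turn about z gives the same grasp; the last joint's range is limited). The gripper opens to 85 mm and grips with 20 to 120 N. Pads are 22 mm wide; open, the fingers measure 114 mm over their backs; the gripper's body (76 mm by 85 mm) begins 54 mm behind the grasp point. The pads swing forward as they close: fully open they stand 13 mm farther back than shut.
Start: joints at [1.301, 0.087, 0.176, 1.66, 0, 1.571], TCP at [146.594, 530.101, 231.284] pointing down, gripper open.
Joint ranges: [-3.13, 3.13], [-0.85, 1.81], [-1.15, 1.24], [-2.2, 2.28], [-1.44, 1.52], [-3.14, 3.14]. Speed limits (rad/s): [2.22, 2.22, 2.57, 3.14, 3.14, 3.14].

### API

Orientations are given as a 3x3 rotation matrix whose columns are the frame's x, y, z axes.
In Python, from station import status, optics, robot gives the robot as it stands.
- The arm moves only by the tool jog_arm, never from a script. Its argument "moves" is text: rows parted by semicolons, each of 6 numbers parted by spaces: the shift along the world's x, y, z in mm, then the turn, a rotation vector about the world's x, y, z in degrees. In form: tx ty tz ax ay az; .... A call has exactly 5 rows; each row shifts and turns the pose as measured when the row begins; what a row does not reach is not made up. A row lasts 1/10 s, in which the tool goes at most 50 mm and 8.59 degrees, less where a joint would pass 70% of its speed; a pose out of reach is approached as far as the arm can. A call with a gripper value outside its range is refused whole. "claw" is the closure in counts, from 0 (fully open) to 255 (shut), set as the call begins (left out, the last holds). The fingers move at their own pace and stop on an object; "newtons" is the grip in N (left out, the last holds). Time passes only in rows, so rows that do not move let the fingers close, or fill a call up. It gives the time, the measured TCP pose, the force and the opening at its end, in the units of the state.
- status.sense(): the state, without advancing time (a new reading comes with each control period).
- optics.snapshot(name): name is "side" or "top"; returns a dict with "frame" (384x512x3 uint8, red, green, blue), "depth" (384x512 float32, mm along the optical axis (not along the pixel's ray), 0 where there is no reading), "vertical_fov" (degrees; the focal length in pixels is half the picture's height over the tangent of half this angle, whatever the lens; pixels are square), "cx", "cy" (the principal point, pixels), "R" (3x3) and "t" (3): a world point X has camera coordinates R X + t. Camera axes: x right, y down, z forward; pixel columns grow to the right and rows downward; lengths in mm; the calibration is good to about 2 mm. A picture is of the moment at which its call begins.
- robot.job_done(): hands the job in, once; it reports no verdict.
The state is a dict: "clock": time; "qpos": joint angles; "dq": joint speeds; "joint_efforts": joint torques, N m; "position": TCP position; "tool_rot": TCP orientation; "force": force on the tool from outside, world axes, zero at the start; "torque": the same for the moment, N m; "width": finger opening in mm.
Only numpy, scipy, OpenCV 4.12 (cv2) and the standard library are available. Lean on these libraries where they do the work, as an engineer would, in place of code of your own. Each camera call takes 0.05 s, during which the arm holds its last target.

### The job

The small white microplate incubator shows a door fault. Take its door by the blue bar, pull it all the way down to its stop and push it back up fully shut; then take the reset stylus (blue square grip) out of the white tool stand, reach its steel tip down through the yellow-ringed hole in the top of the incubator and press the recessed red button all the way down. Finish while still gripping the stylus and holding the button down, with the door shut; leave the other tools and labware where they are.

Things in the scene. Friction and masses are not known exactly. Their poses are not given: they have to be found in the camera images.
- incubator: Fixed white benchtop incubator, 220 mm deep (x) x 260 mm wide (y) x 125 mm high; it stands still but its place and yaw differ from start to start. Origin at the centre of its underside; its own -x axis points out of its front, towards the robot. Seen from the robot, the chamber with the door is the left part (own y -50 to +130 mm) and the grey control column the right part (own y -130 to -50 mm). The roof is flat at 125 mm.
- door (a joint): Bottom-hinged front door: 0 = shut (upright), grows as it swings down and outwards (towards the robot), stop at 1.2 rad; it starts ajar. The hinge is stiff (0.25 N m), so the door (0.3 kg) stays where it is left.
- door_hinge (a point): Middle of the door's hinge axis, which runs along the incubator's y axis, 30 mm above the table; in the incubator's frame it is at (-118, 40, 30) mm. The door panel is 178 mm wide, 14 mm thick and reaches 91 mm from the hinge.
- door_bar (a point): Middle of the blue round bar, 12 mm thick, along the door's top edge (parallel to the hinge): 128 mm from the hinge axis, in the plane of the door. Two legs 100 mm apart carry it; between bar and panel is an open gap of 31 mm, 88 mm wide. When shut the bar stands 158 mm above the table, clear above the roof, and can be pinched from above in every door position, with the fingers on its front and back; it turns easily in the grip.
- aperture (a point): Centre of the mouth of the round vertical hole in the top of the control column (yellow ring around it), level with the roof, 125 mm above the table; 20 mm diameter. Incubator frame (-30, -90, 125) mm. z up.
- reset_top (a point): Centre of the top of the red button (18 mm diameter) inside the hole, 20 mm below the mouth when released. It sinks with the button.
- reset (a joint): Travel of the button: 0 released, 0.006 m fully down (hard stop). Its spring takes about 5 N to push it fully down.
- stand: Fixed white block 60 mm (its x) x 170 mm (its y) x 55 mm high, origin at the centre of its underside, with three upright holes in a row along its y axis at -55, 0 and +55 mm; each 10 mm wide and 45 mm deep. The three tools stand in them, in any order. Place and yaw differ.
- stylus: Reset stylus, 130 mm long, about 35 to 70 g, standing upright in the stand: a steel pin of 8 mm diameter from 0 to 60 mm above the origin, then a blue square grip 18 x 18 mm from 60 to 130 mm. Origin at the pin's lower end (10 mm above the table while in the stand), z along it to the grip, x and y square to the grip's flats (nearly those of the stand). Grasp it across the row of tools, i.e. closing along the stand's x axis.
- stylus_tip (a point): The lower end of the stylus's pin, on its axis.
- stylus_grip (a point): Point on the stylus's axis 105 mm above the tip, within the blue grip: a good place to grasp.
- marker: Bystander in the stand: round marker pen, white barrel and black cap, 18 mm wide, 135 mm long, origin at its lower end.
- driver: Bystander in the stand: screwdriver with a round orange handle, 20 mm wide, 122 mm long, origin at its lower end.
- spray: Bystander: white spray bottle with a green collar, 68 mm wide, 196 mm high, origin at the centre of its underside.
- tipbox: Bystander: cream pipette-tip box 85 x 122 x 57 mm, origin at the centre of its underside.
- yellow_plate: Bystander: yellow well plate 86 x 128 x 18 mm lying on the table, origin at the centre of its underside.
- black_rack: Bystander: black tube rack 86 x 128 x 30 mm, origin at the centre of its underside.
There are look-alikes about, which are no part of the job. What is meant by the stylus is not green, and is the smaller of those in its own colour.

How it is judged:
By the outcome, as a careful person would: the job done as asked, in the order asked, and still so for the second after the job is handed in, while the arm keeps its last pose, push and grip.
It also fails if it takes over 67 s, if anything falls off the work surface, if the arm or the gripper's body presses on something with over 40 N, if the wrist force passes 120 N, or if a joint passes its speed limit or range.

## Working session

There is one attempt and no reset: what is moved stays moved. The work goes in short steps, Python scripts to look and compute and a tool call to move; the robot and the scene stay as the last step left them, time stands still between calls to the robot, and variables do not carry over. Pictures are saved under pics/ and viewed, and the job is handed in when it is done.

Besides the shell and the picture viewer there is one more tool, called after "Call:" as name(argument=value, ...), one argument or row to a line, values as JSON. jog_arm: Moves the arm, as the interface text tells. Its arguments: {"type":"object","properties":{"moves":{"type":"string"},"claw":{"type":"number"},"newtons":{"type":"number"}},"required":["moves"]}

```bash
ls; mkdir -p pics
cat > h.py <<'E'
import numpy as np, cv2
from station import status, optics, robot
def snap(n,tag):
    s=optics.snapshot(n); cv2.imwrite(f'pics/{tag}.png',cv2.cvtColor(s['frame'],cv2.COLOR_RGB2BGR))
    np.savez(f'pics/{tag}.npz',**s); return s
def f(s): return s['frame'].shape[0]/2/np.tan(np.radians(float(s['vertical_fov']))/2)
def ray(s,u,v):
    d=np.array([(u-s['cx'])/f(s),(v-s['cy'])/f(s),1.]); R=np.array(s['R']);t=np.array(s['t'])
    return -R.T@t, R.T@d
def onz(s,u,v,z):
    c,d=ray(s,u,v); return c+d*(z-c[2])/d[2]
def pd(s,u,v):
    c,d=ray(s,u,v); return c+d*s['depth'][int(v),int(u)]
def proj(s,X):
    p=np.array(s['R'])@np.array(X)+np.array(s['t']); return f(s)*p[0]/p[2]+s['cx'],f(s)*p[1]/p[2]+s['cy']
def load(tag):
    return dict(np.load(f'pics/{tag}.npz'))
def cloud(s):
    H,W=s['depth'].shape; v,u=np.mgrid[:H,:W]; d=s['depth']
    P=np.stack([(u-s['cx'])/f(s)*d,(v-s['cy'])/f(s)*d,d],-1)
    return (P-np.array(s['t']))@np.array(s['R'])
E
python3 - <<'E'
from h import *
for n in('side','top'):
    s=snap(n,n+'0'); print(n,f(s),s['cx'],s['cy'],ray(s,0,0)[0],np.array(s['R']).round(3).tolist())
x=status.sense();print(x['clock'],x['position'],x['tool_rot'],x['force'],x['width'])
E
```

```text
pics
side 383.29046457252855 257.3059517147297 193.6060328083533 [  22.36625196 -697.0014775   622.0395697 ] [[0.83, -0.557, -0.023], [-0.275, -0.374, -0.886], [0.485, 0.742, -0.463]]
top 441.191273680175 249.62127334670913 192.12956731110305 [ 425.06119248   55.39467409 1529.64025581] [[-0.029, -0.999, -0.015], [-0.995, 0.03, -0.097], [0.097, 0.012, -0.995]]
0.1 [146.56811691 529.93219299 230.68326327] [[-9.63819769e-01  2.66554621e-01 -2.96037029e-04]
 [ 2.66554785e-01  9.63819163e-01 -1.08078003e-03]
 [-2.76075024e-06 -1.12058725e-03 -9.99999372e-01]] [ 0.0223155  -0.20522413 -0.24141632] 85.54476566107851
```

View pics/side0.png

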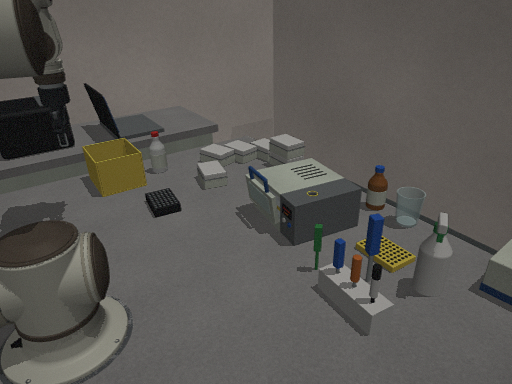

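View pics/top0.png

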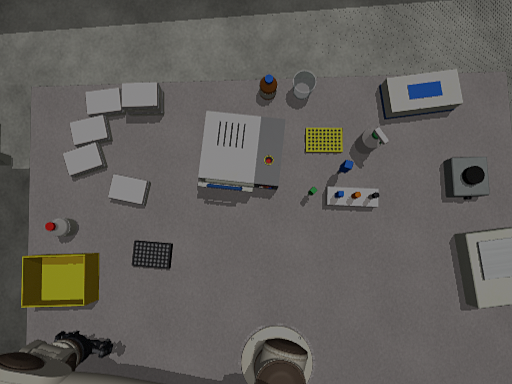

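Side view: incubator around (300,200), blue door bar at (258,180), small blue grip in the stand at (339,253). The big blue decoy is at (374,235) and the green one at (318,240). In the top view the stylus is at (340,194), the ring at (269,160) and the bar at (224,187).

Run:
```python
from h import *
T=load('top0');S=load('side0')
P=cloud(T)
X,Y,Z=P[...,0],P[...,1],P[...,2]
# roof
m=(abs(Z-125)<6)
m[:,:190]=0;m[:,300:]=0;m[:100]=0;m[200:]=0
n,l,st,c=cv2.connectedComponentsWithStats(m.astype(np.uint8)); k=1+st[1:,4].argmax()
pts=P[l==k][:,:2].astype(np.float32); r=cv2.minAreaRect(pts);print('roof',r,cv2.boxPoints(r).tolist(),np.median(P[l==k][:,2]))
for s,nm in((T,'T'),(S,'S')):
    h=cv2.cvtColor(s['frame'],cv2.COLOR_RGB2HSV)
    for col,lo,hi in(('blue',(100,120,50),(130,255,255)),('yel',(20,120,80),(35,255,255)),('green',(50,100,40),(85,255,255)),('red',(0,150,80),(12,255,255))):
        mm=cv2.inRange(h,lo,hi);n,l,st,c=cv2.connectedComponentsWithStats(mm)
        Q=cloud(s)
        for i in range(1,n):
            if st[i,4]>8: print(nm,col,c[i].round(1),st[i].tolist(),np.median(Q[l==i],0).round(0))
# stand: top z~55
m=(abs(Z-55)<5);m[:,:315]=0;m[:,390:]=0;m[:180]=0;m[215:]=0
pts=P[m][:,:2].astype(np.float32); r=cv2.minAreaRect(pts);print('stand',r,cv2.boxPoints(r).tolist())
for n,a,b in(('top0',T,(190,90,220,130)),('side0',S,(230,140,190,200))):
    x,y,w,hh=b; im=cv2.imread(f'pics/{n}.png')[y:y+hh,x:x+w]; cv2.imwrite(f'pics/{n}z.png',cv2.resize(im,None,fx=3.0,fy=3.0,interpolation=cv2.INTER_CUBIC))
```

```text
roof ((706.800537109375, 94.79457092285156), (260.72613525390625, 221.32557678222656), 81.97045135498047) [[579.0130615234375, -18.8326416015625], [798.1688232421875, -49.74822998046875], [834.5880126953125, 208.42178344726562], [615.4322509765625, 239.33737182617188]] 125.29782310312746
T blue [268.5  78.3] [265, 75, 8, 8, 56] [930.  -1. 140.]
T blue [424.5  89.6] [408, 81, 34, 18, 464] [ 890. -519.   91.]
T blue [348.2 164.2] [344, 160, 9, 9, 60] [ 635. -234.  181.]
T blue [224.2 186.8] [207, 184, 35, 7, 104] [578. 151. 162.]
T blue [340.6 193.4] [338, 191, 6, 6, 33] [ 549. -215.  140.]
T yel [324.1 139.5] [306, 128, 37, 24, 726] [ 748. -191.   18.]
T yel [268.7 159.9] [264, 155, 10, 10, 30] [665.   7. 126.]
T yel [ 60.2 278.6] [21, 254, 64, 54, 2264] [297. 723.   7.]
T yel [ 98.  264.5] [98, 255, 1, 20, 20] [341. 602.   6.]
T yel [ 98. 294.] [98, 290, 1, 9, 9] [241. 601.   8.]
T green [374.6 135.2] [373, 132, 5, 7, 15] [ 725. -321.  173.]
T green [313.2 189.7] [310, 187, 7, 7, 29] [ 563. -130.  130.]
T red [268.3 160.1] [266, 159, 5, 3, 13] [668.  10. 106.]
T red [ 49.1 226.1] [45
[... 408 characters left out ...]
yel [312.  193.1] [307, 191, 11, 5, 24] [666.  10. 127.]
S yel [393. 256.] [374, 236, 42, 37, 674] [ 744. -224.   19.]
S yel [361.2 246. ] [356, 239, 12, 17, 87] [ 709. -141.   17.]
S green [437.8 233.4] [433, 222, 11, 20, 73] [ 705. -346.  163.]
S green [317.3 240.9] [314, 224, 9, 46, 233] [ 558. -136.   97.]
S red [154.5 133.4] [151, 131, 7, 6, 32] [468. 690. 159.]
S red [356.6 267. ] [353, 255, 9, 27, 134] [ 540. -278.  112.]
stand ((543.8792114257812, -269.2746276855469), (170.9486541748047, 60.25057601928711), 85.69408416748047) [[507.42138671875, -352.2458190917969], [567.501953125, -356.7695617675781], [580.3370361328125, -186.30343627929688], [520.2564697265625, -181.77969360351562]]
```

View pics/top0z.png

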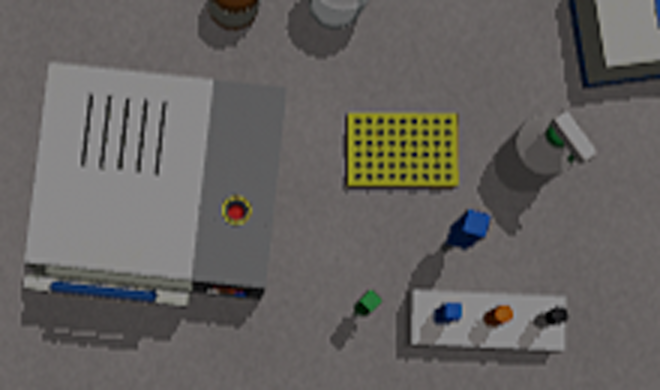

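View pics/side0z.png

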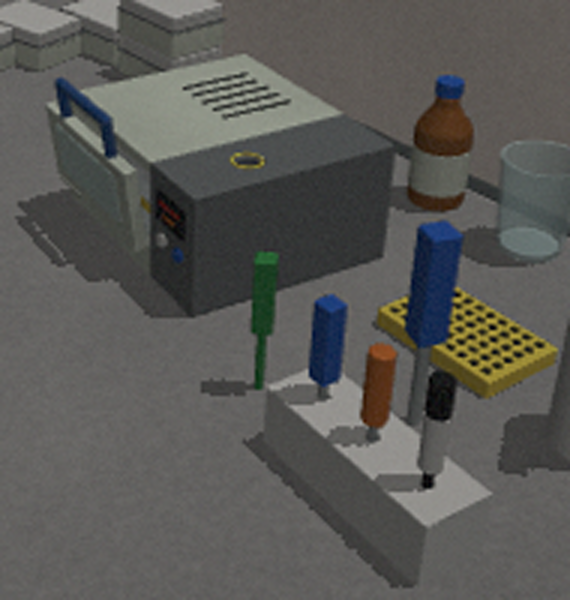

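Call:
jog_arm(
  moves="36 -31 0 0 0 -8; 36 -31 0 0 0 -8; 36 -31 0 0 0 -8; 36 -31 0 0 0 -8; 36 -31 0 0 0 -8",
  claw=0,
  newtons=60,
)

```text
clock: 0.6
position: [326.9, 372.1, 227.4]
tool_rot: [[-0.556, 0.831, -0.004], [0.831, 0.556, -0.003], [0.0, -0.005, -1.0]]
force: [0.6, 1.0, 0.6]
width: 85.5
```

Call:
jog_arm(
  moves="36 -31 0 0 0 -8; 36 -31 0 0 0 -8; 36 -31 0 0 0 -8; 36 -31 0 0 0 -8; 36 -31 0 0 0 -8",
)

```text
clock: 1.1
position: [512.5, 208.6, 226.3]
tool_rot: [[0.138, 0.99, -0.006], [0.99, -0.138, 0.001], [0.0, -0.006, -1.0]]
force: [-0.3, 1.0, -0.0]
width: 85.5
```

```bash
cat >> h.py <<'E'
def st():
    x=status.sense(); R=np.array(x['tool_rot']); p=np.array(x['position'])
    print('t',round(x['clock'],2),'p',p.round(1),'yaw_y',np.degrees(np.arctan2(R[1,1],R[0,1])).round(1),'z',R[:,2].round(3),'F',np.array(x['force']).round(1),'w',round(x['width'],1),'q',np.array(x['qpos']).round(2)); return p,R
E
python3 -c "
from h import *
st()"
```

```text
t 1.1 p [512.5 208.6 226.3] yaw_y -7.9 z [-0.006  0.001 -1.   ] F [-0.3  1.  -0. ] w 85.5 q [0.38 0.1  0.18 1.66 0.   2.09]
```

Call:
jog_arm(
  moves="33 -28 0 0 0 0; 33 -28 0 0 0 0; 0 0 -30 0 0 0; 0 0 -30 0 0 0; 0 0 -10 0 0 0",
)

```text
clock: 1.6
position: [585.8, 143.7, 152.7]
tool_rot: [[0.152, 0.988, -0.006], [0.988, -0.152, 0.0], [-0.001, -0.006, -1.0]]
force: [-0.0, -0.7, -0.7]
width: 85.4
```

```bash
python3 -c "
from h import *
st()
s=snap('side','s1');snap('top','t1')
for n,(x,y,w,h) in (('t1',(190,130,110,80)),('s1',(220,130,130,110))):
    cv2.imwrite(f'pics/{n}z.png',cv2.resize(cv2.imread(f'pics/{n}.png')[y:y+h,x:x+w],None,fx=5,fy=5,interpolation=cv2.INTER_CUBIC))
"
```

```text
t 1.6 p [585.8 143.7 152.7] yaw_y -8.8 z [-0.006  0.    -1.   ] F [-0.  -0.7 -0.7] w 85.4 q [0.24 0.21 0.16 1.53 0.   1.96]
```

View pics/s1z.png

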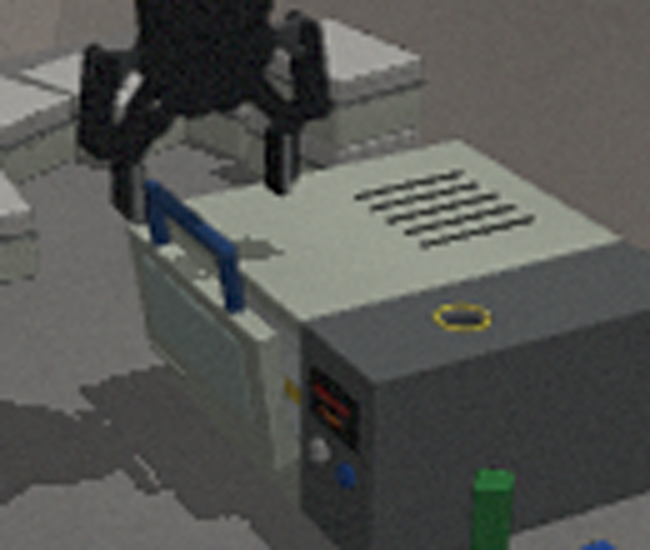

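Fingers straddle the bar (bar at about (190,205) in the crop, left finger in front, right behind). I'll centre, lower and close.

Call:
jog_arm(
  moves="-7 8 0 0 0 0.8; 0 0 -7 0 0 0; 0 0 -7 0 0 0; 0 0 0 0 0 0; 0 0 0 0 0 0",
)

```text
clock: 2.2
position: [578.5, 155.2, 144.7]
tool_rot: [[0.133, 0.991, 0.001], [0.991, -0.133, 0.002], [0.002, 0.001, -1.0]]
force: [0.3, 0.1, 0.6]
width: 85.3
```

Call:
jog_arm(
  moves="0 0 0 0 0 0; 0 0 0 0 0 0; 0 0 0 0 0 0; 0 0 0 0 0 0; 0 0 0 0 0 0",
  claw=255,
  newtons=50,
)

```text
clock: 2.7
position: [578.9, 155.1, 145.5]
tool_rot: [[0.134, 0.991, 0.002], [0.991, -0.134, 0.003], [0.003, 0.002, -1.0]]
force: [-2.3, 1.0, 1.5]
width: 12.1
```

Call:
jog_arm(
  moves="0 0 0 0 0 0; 0 0 0 0 0 0; 0 0 0 0 0 0; 0 0 0 0 0 0; 0 0 0 0 0 0",
)

```text
clock: 3.2
position: [578.9, 155.1, 145.7]
tool_rot: [[0.134, 0.991, 0.002], [0.991, -0.134, 0.003], [0.003, 0.002, -1.0]]
force: [-0.6, 0.3, 0.1]
width: 9.9
```

```bash
python3 -c "
from h import *
st()
s=snap('side','s2')
for n,(x,y,w,h) in (('s2',(220,130,130,110)),):
    cv2.imwrite(f'pics/{n}z.png',cv2.resize(cv2.imread(f'pics/{n}.png')[y:y+h,x:x+w],None,fx=5,fy=5,interpolation=cv2.INTER_CUBIC))
"
```

```text
t 3.2 p [578.9 155.1 145.7] yaw_y -7.7 z [ 0.002  0.003 -1.   ] F [-0.6  0.3  0.1] w 9.9 q [0.26 0.19 0.12 1.5  0.   1.97]
```

View pics/s2z.png

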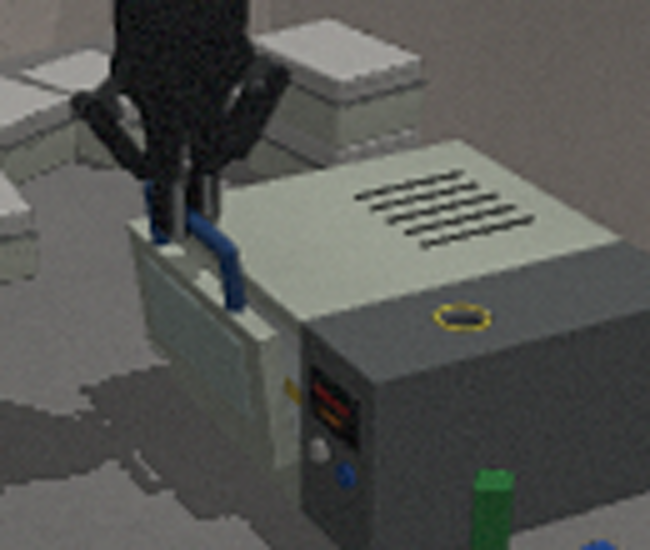

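Call:
jog_arm(
  moves="0 0 0 0 0 0; 0 0 0 0 0 0; 0 0 -6 0 0 0; 0 0 -6 0 0 0; 0 0 0 0 0 0",
  claw=150,
)

```text
clock: 3.75
position: [578.9, 155.0, 132.2]
tool_rot: [[0.134, 0.991, 0.002], [0.991, -0.134, 0.002], [0.003, 0.002, -1.0]]
force: [0.1, 0.2, 1.4]
width: 35.3
```

Call:
jog_arm(
  moves="0 0 0 0 0 0; 0 0 0 0 0 0; 0 0 0 0 0 0; 0 0 0 0 0 0; 0 0 0 0 0 0",
  claw=255,
)

```text
clock: 4.25
position: [578.7, 154.9, 131.8]
tool_rot: [[0.134, 0.991, 0.001], [0.991, -0.134, 0.002], [0.002, 0.001, -1.0]]
force: [-0.1, -0.4, -0.9]
width: 10.5
```

```bash
python3 -c "
from h import *
c,s=np.cos(np.radians(-8.03)),np.sin(np.radians(-8.03))
o=np.array([-c,-s]);h=np.array([595.5,150.9])
def b(a): return np.r_[h+128*np.sin(a)*o,30+128*np.cos(a)]
for a in np.arange(0,1.3,.1): print(round(a,2),b(a).round(1),(b(a+.1)-b(a)).round(1))
"
```

```text
0.0 [595.5 150.9 158. ] [-12.7   1.8  -0.6]
0.1 [582.8 152.7 157.4] [-12.5   1.8  -1.9]
0.2 [570.3 154.5 155.4] [-12.3   1.7  -3.2]
0.3 [558.  156.2 152.3] [-11.9   1.7  -4.4]
0.4 [546.1 157.9 147.9] [-11.4   1.6  -5.6]
0.5 [534.7 159.5 142.3] [-10.8   1.5  -6.7]
0.6 [523.9 161.  135.6] [-10.1   1.4  -7.7]
0.7 [513.8 162.4 127.9] [-9.3  1.3 -8.7]
0.8 [504.6 163.7 119.2] [-8.4  1.2 -9.6]
0.9 [496.2 164.9 109.6] [ -7.4   1.  -10.4]
1.0 [488.8 165.9  99.2] [ -6.3   0.9 -11.1]
1.1 [482.5 166.8  88.1] [ -5.2   0.7 -11.7]
1.2 [477.4 167.6  76.4] [ -4.    0.6 -12.1]
```

Call:
jog_arm(
  moves="-12.5 1.8 -2 0 0 0; -12.3 1.8 -3 0 0 0; -12 1.7 -4.2 0 0 0; -11.5 1.6 -5.4 0 0 0; -11 1.5 -6.5 0 0 0",
)

```text
clock: 4.75
position: [524.1, 162.6, 112.8]
tool_rot: [[0.136, 0.991, 0.015], [0.991, -0.136, 0.001], [0.003, 0.015, -1.0]]
force: [8.3, -1.5, -6.1]
width: 10.7
```

```bash
python3 -c "
from h import *
st()"
```

```text
t 4.75 p [524.1 162.6 112.8] yaw_y -7.8 z [ 0.015  0.001 -1.   ] F [ 8.3 -1.5 -6.1] w 10.7 q [ 0.3   0.06 -0.08  1.41 -0.    2.01]
```

Call:
jog_arm(
  moves="-10 1.4 -8 0 0 0; -9.3 1.3 -9 0 0 0; -8.4 1.2 -10 0 0 0; -7.4 1 -10.5 0 0 0; -6.3 0.9 -11 0 0 0",
)

```text
clock: 5.25
position: [485.7, 168.2, 68.3]
tool_rot: [[0.138, 0.99, 0.03], [0.99, -0.138, 0.001], [0.005, 0.029, -1.0]]
force: [2.0, -1.3, 4.6]
width: 10.3
```

Call:
jog_arm(
  moves="-5 0.7 -10 0 0 0; -3.5 0.6 -9 0 0 0; -3 0.4 -6 0 0 0; -2 0.4 -5 0 0 0; 0 0 -4 0 0 0",
)

```text
clock: 5.75
position: [479.5, 171.0, 48.4]
tool_rot: [[0.139, 0.989, 0.055], [0.99, -0.14, 0.004], [0.012, 0.054, -0.998]]
force: [-26.3, -8.4, 43.0]
width: 10.4
```

```bash
python3 -c "
from h import *
st()
s=snap('side','s3');snap('top','t3')
st()
for n,(x,y,w,h) in (('s3',(220,130,130,110)),):
    cv2.imwrite(f'pics/{n}z.png',cv2.resize(cv2.imread(f'pics/{n}.png')[y:y+h,x:x+w],None,fx=5,fy=5,interpolation=cv2.INTER_CUBIC))
"
```

```text
t 5.75 p [479.5 171.   48.4] yaw_y -8.0 z [ 0.055  0.004 -0.998] F [-26.3  -8.4  43. ] w 10.4 q [ 0.35 -0.06 -0.32  1.25 -0.01  2.06]
t 5.85 p [479.4 171.   48.4] yaw_y -8.0 z [ 0.055  0.004 -0.998] F [-17.9  -8.3  38.2] w 10.1 q [ 0.35 -0.06 -0.32  1.25 -0.01  2.06]
```

View pics/s3z.png

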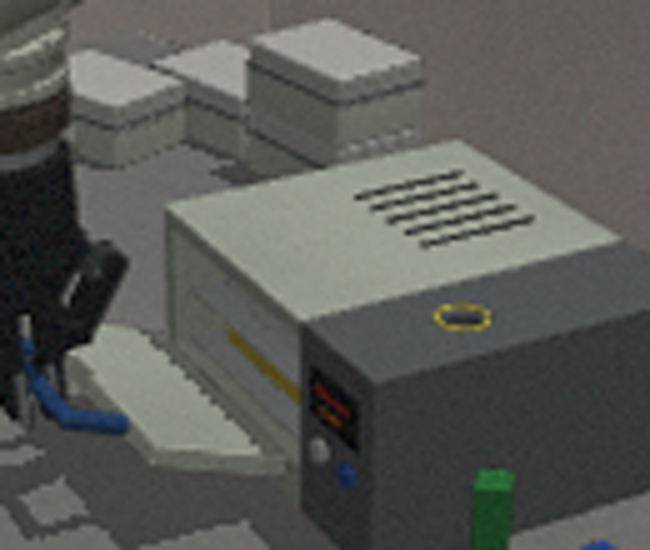

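The door is down (bar at (75,410) in the crop) and the reaction force suggests the stop. I'll check the angle from depth.

```bash
python3 -c "
from h import *
c,s=np.cos(np.radians(-8.03)),np.sin(np.radians(-8.03))
for n in('s3','t3'):
    S=load(n);P=cloud(S).reshape(-1,3);d=P[:,:2]-[706.8,94.8]
    L=np.c_[d@[c,s],d@[-s,c],P[:,2]]
    fr=S['frame'].reshape(-1,3).astype(int)
    m=(L[:,0]>-195)&(L[:,0]<-135)&(L[:,1]>-40)&(L[:,1]<-0)&(L[:,2]>20)
    q=L[m]; print(n,m.sum())
    if m.sum()>20:
        k=np.polyfit(q[:,0],q[:,2],1); print(np.pi/2+np.arctan(k[0]), 'res',np.std(q[:,2]-np.polyval(k,q[:,0])))
    b=(fr[:,2]>fr[:,0]+40)&(L[:,0]<-150)&(L[:,0]>-300)&(abs(L[:,1]-40)<70); print('bar',np.median(L[b],0))
"
```

```text
s3 108
1.1984315865620765 res 0.7297781825902326
bar [-233.91409502  -12.8612242    79.64524588]
t3 208
1.1955869997515216 res 2.800952089213387
bar [-219.51857898  -10.57290642   76.11146911]
```

Call:
jog_arm(
  moves="4 -0.6 11.5 0 0.5 0; 5.2 -0.7 11.7 0 0.5 0; 6.3 -0.9 11 0 0.5 0; 7.4 -1 10.4 0 0.5 0; 8.4 -1.2 9.6 0 0.5 0",
)

```text
clock: 6.35
position: [510.4, 166.3, 98.8]
tool_rot: [[0.139, 0.99, 0.006], [0.99, -0.139, 0.004], [0.004, 0.005, -1.0]]
force: [-4.8, 2.2, -2.5]
width: 10.1
```

Call:
jog_arm(
  moves="9.3 -1.3 8.7 0 0.5 0; 10 -1.4 7.7 0 0.3 0; 10.8 -1.5 6.7 0 0.2 0; 11.4 -1.6 5.6 0 0 0; 12 -1.7 4.4 0 0 0",
)

```text
clock: 6.85
position: [557.6, 159.7, 129.0]
tool_rot: [[0.137, 0.99, -0.033], [0.991, -0.137, 0.006], [0.001, -0.033, -0.999]]
force: [-8.4, -0.6, 9.7]
width: 10.5
```

Call:
jog_arm(
  moves="12.3 -1.7 3 0 -0.5 0; 12.5 -1.8 2 0 -0.5 0; 10 -1.4 0.6 0 -0.5 0; 6 -0.8 0 0 -0.5 0; 4 -0.5 0 0 0 0",
)

```text
clock: 7.35
position: [596.1, 154.5, 135.9]
tool_rot: [[0.136, 0.991, -0.015], [0.991, -0.135, 0.009], [0.007, -0.016, -1.0]]
force: [-37.3, 2.6, 17.0]
width: 10.7
```

```bash
cat >> h.py <<'E'
def door(tags):
  c,s=np.cos(np.radians(-8.03)),np.sin(np.radians(-8.03))
  for n in tags:
    S=load(n);P=cloud(S).reshape(-1,3);d=P[:,:2]-[706.8,94.8]
    L=np.c_[d@[c,s],d@[-s,c],P[:,2]]; fr=S['frame'].reshape(-1,3).astype(int)
    b=(fr[:,2]>fr[:,0]+40)&(L[:,0]<-90)&(L[:,0]>-300)&(abs(L[:,1]-40)<70)&(L[:,2]>130)
    print(n,'bar',b.sum(),np.median(L[b],0).round(1))
    m=(L[:,0]>-180)&(L[:,0]<-110.5)&(L[:,1]>-48)&(L[:,1]<-20)&(L[:,2]>40)&(L[:,2]<118)
    q=L[m]
    if m.sum()>20:
        k=np.polyfit(q[:,2],q[:,0],1); print('panel',m.sum(),'angle',-np.arctan(k[0]),'x at z=80',np.polyval(k,80),np.std(q[:,0]-np.polyval(k,q[:,2])))
E
python3 -c "
from h import *
st()
s=snap('side','s4');snap('top','t4')
door(['s0' if 0 else 'side0','s4','t4'])
for n,(x,y,w,h) in (('s4',(220,130,130,110)),):
    cv2.imwrite(f'pics/{n}z.png',cv2.resize(cv2.imread(f'pics/{n}.png')[y:y+h,x:x+w],None,fx=5,fy=5,interpolation=cv2.INTER_CUBIC))
"
```

```text
t 7.35 p [596.1 154.5 135.9] yaw_y -7.8 z [-0.015  0.009 -1.   ] F [-37.3   2.6  17. ] w 10.7 q [0.25 0.24 0.17 1.51 0.01 1.95]
side0 bar 59 [-138.    36.2  162. ]
panel 100 angle 0.14660147671153667 x at z=80 -130.89634104174763 2.1925364384133337
s4 bar 38 [-120.1   -2.1  163.4]
panel 126 angle -0.00871498010846475 x at z=80 -124.07137575551354 1.2372669295477294
t4 bar 0 [nan nan nan]
panel 26 angle -0.01151504515338387 x at z=80 -124.81358627566695 1.3017270405731196
  return _methods._mean(a, axis=axis, dtype=dtype,
  ret = um.true_divide(
```

View pics/s4z.png

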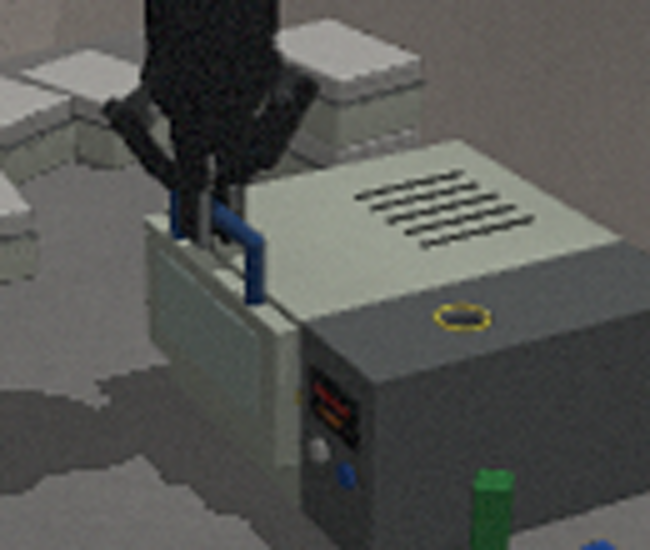

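Door is upright and shut (measured angle ~ -0.01 rad, hard stop reaction 37 N). Releasing and lifting.

Call:
jog_arm(
  moves="0 0 0 0 0 0; 0 0 0 0 0 0; 0 0 0 0 0 0; 0 0 0 0 0 0; 0 0 10 0 0 0",
  claw=60,
)

```text
clock: 7.95
position: [594.5, 155.0, 143.0]
tool_rot: [[0.135, 0.991, -0.02], [0.991, -0.135, 0.009], [0.006, -0.021, -1.0]]
force: [0.6, -0.0, -0.5]
width: 65.2
```

Call:
jog_arm(
  moves="0 0 25 0 0 0; 0 0 40 0 0 0; 0 0 40 0 0 0; 0 0 20 0 0 0; 0 0 0 0 0 0",
)

```text
clock: 8.45
position: [593.8, 154.4, 275.8]
tool_rot: [[0.135, 0.991, -0.018], [0.991, -0.135, 0.009], [0.007, -0.019, -1.0]]
force: [1.4, 0.2, -1.2]
width: 65.4
```

```bash
python3 -c "
from h import *
st()
s=snap('side','s5');snap('top','t5')
door(['s5','t5'])
T,S=load('t5'),load('s5')
# stylus: top-face centre from top view at z=140, side view blob
for n,s in(('t5',T),('s5',S)):
    h=cv2.cvtColor(s['frame'],cv2.COLOR_RGB2HSV); m=cv2.inRange(h,(100,120,50),(130,255,255)); Q=cloud(s)
    d=(abs(Q[...,0]-545)<30)&(abs(Q[...,1]+217)<30)&(Q[...,2]>60)&(m>0)
    q=Q[d]; print(n,len(q),q.min(0).round(1),q.max(0).round(1))
    t=q[q[:,2]>135]; print('topface',len(t),t.mean(0).round(1),t.min(0).round(1),t.max(0).round(1))
" 2>&1 | grep -v Warn
```

```text
t 8.45 p [593.8 154.4 275.8] yaw_y -7.8 z [-0.018  0.009 -1.   ] F [ 1.4  0.2 -1.2] w 65.4 q [0.25 0.29 0.5  1.79 0.01 1.95]
s5 bar 50 [-120.1    6.2  162.8]
panel 125 angle -0.014747167659687187 x at z=80 -123.91558195836122 2.078815255139443
t5 bar 1 [-115.2  -12.9  166.1]
panel 28 angle -0.07418555868945437 x at z=80 -124.30713631336168 3.180931336114726
t5 33 [ 539.8 -223.3  131.9] [ 556.4 -205.3  146.4]
topface 30 [ 548.3 -214.1  139.9] [ 539.8 -222.4  135.2] [ 556.4 -205.3  146.4]
s5 287 [ 538.  -226.7   72.8] [ 555.2 -207.2  143.6]
topface 57 [ 545.5 -217.9  139.6] [ 538.2 -225.1  135.1] [ 555.2 -207.8  143.6]
```

```bash
python3 -c "
from h import *
for n in('t5','s5'):
    s=load(n)
    h=cv2.cvtColor(s['frame'],cv2.COLOR_RGB2HSV); m=cv2.inRange(h,(100,120,50),(130,255,255)); Q=cloud(s)
    d=(abs(Q[...,0]-630)<60)&(abs(Q[...,1]+240)<40)&(Q[...,2]>60)&(m>0)&(Q[...,0]>585)
    q=Q[d]; print(n,len(q),q.min(0).round(1),q.max(0).round(1)); t=q[q[:,2]>170]; print(np.median(t,0))
im=cv2.imread('pics/t5.png')[130:220,290:400]; cv2.imwrite('pics/t5z.png',cv2.resize(im,None,fx=6,fy=6,interpolation=cv2.INTER_CUBIC))
"
```

```text
t5 58 [ 621.7 -246.7  173.2] [ 648.2 -221.   187. ]
[ 634.47559577 -234.10479472  180.05323219]
s5 561 [ 617.7 -252.1   85.9] [ 645.3 -222.9  183.8]
[ 628.35520902 -241.36482145  180.1972194 ]
```

View pics/t5z.png

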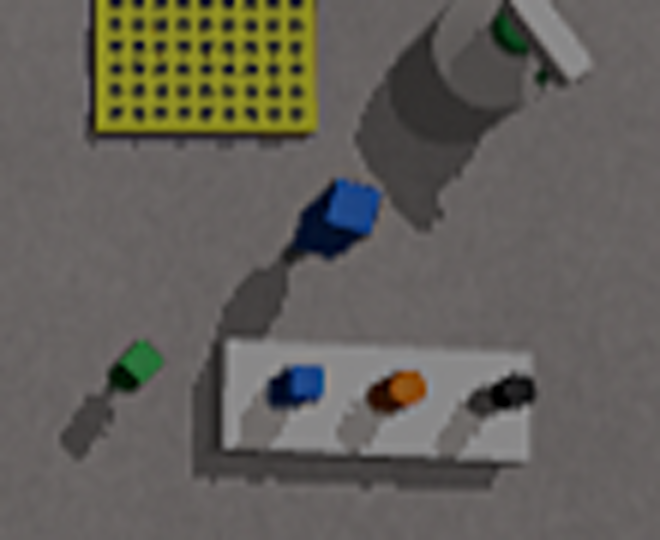

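Call:
jog_arm(
  moves="-8 -46 0 0 -0.2 0.7; -8 -46 0 0 -0.2 0.7; -8 -46 0 0 -0.2 0.7; -8 -46 0 0 -0.2 0.7; -8 -46 0 0 -0.2 0.7",
  claw=100,
  newtons=40,
)

```text
clock: 9.05
position: [550.3, -77.2, 262.9]
tool_rot: [[0.063, 0.998, -0.016], [0.998, -0.063, 0.008], [0.007, -0.016, -1.0]]
force: [0.4, -1.5, 0.5]
width: 51.6
```

Top crop: stylus blue square grip at (298,385), orange driver (400,388), marker (505,393); the large decoy sits 70 mm behind it. Jaws along x clear it.

Call:
jog_arm(
  moves="-1 -46 0 -0.2 -0.4 -0.3; -1 -46 0 -0.2 -0.4 -0.3; -1 -44 0 0 -0.2 0; 0 0 0 0 0 0; 0 0 0 0 0 0",
)

```text
clock: 9.55
position: [542.0, -223.6, 254.6]
tool_rot: [[0.08, 0.997, -0.008], [0.997, -0.08, 0.003], [0.003, -0.008, -1.0]]
force: [-0.5, 1.0, 0.1]
width: 52.0
```

```bash
python3 -c "
from h import *
st()"
```

```text
t 9.55 p [ 542.  -223.6  254.6] yaw_y -4.6 z [-0.008  0.003 -1.   ] F [-0.5  1.   0.1] w 52.0 q [-0.39  0.2   0.34  1.73  0.    1.26]
```

Call:
jog_arm(
  moves="5 7 0 0 -0.4 0; 0 0 -35 0 0 0; 0 0 -35 0 0 0; 0 0 -20 0 0 0; 0 0 0 0 0 0",
)

```text
clock: 10.05
position: [548.5, -208.6, 160.0]
tool_rot: [[0.074, 0.997, 0.0], [0.997, -0.074, 0.005], [0.005, -0.0, -1.0]]
force: [0.5, 0.0, 0.6]
width: 51.6
```

```bash
python3 -c "
from h import *
st()
s=snap('side','s6');snap('top','t6')
for n,(x,y,w,h) in (('s6',(280,150,140,180)),):
    cv2.imwrite(f'pics/{n}z.png',cv2.resize(cv2.imread(f'pics/{n}.png')[y:y+h,x:x+w],None,fx=3.3,fy=3.3,interpolation=cv2.INTER_CUBIC))
"
```

```text
t 10.05 p [ 548.5 -208.6  160. ] yaw_y -4.2 z [ 0.     0.005 -1.   ] F [0.5 0.  0.6] w 51.6 q [-0.37  0.16  0.12  1.53  0.    1.28]
```

View pics/s6z.png

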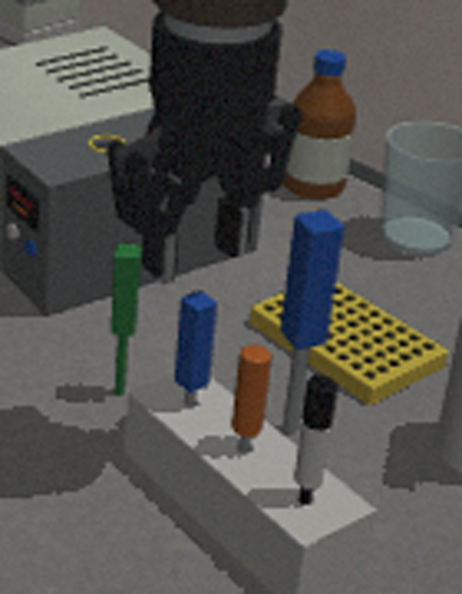

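Call:
jog_arm(
  moves="-1 -4 0 0.2 0 0; 0 -2 -15 0 0 0; 0 0 -20 0 0 0; 0 0 -15 0 0 0; 0 0 0 0 0 0",
)

```text
clock: 10.65
position: [551.3, -216.1, 115.7]
tool_rot: [[0.073, 0.997, 0.012], [0.997, -0.073, 0.004], [0.005, 0.012, -1.0]]
force: [-0.4, -0.5, 0.3]
width: 51.8
```

```bash
python3 -c "
from h import *
st()
s=snap('side','s7');snap('top','t7')
for n,(x,y,w,h) in (('s7',(280,150,140,180)),):
    cv2.imwrite(f'pics/{n}z.png',cv2.resize(cv2.imread(f'pics/{n}.png')[y:y+h,x:x+w],None,fx=3.3,fy=3.3,interpolation=cv2.INTER_CUBIC))
"
```

```text
t 10.65 p [ 551.3 -216.1  115.7] yaw_y -4.2 z [ 0.012  0.004 -1.   ] F [-0.4 -0.5  0.3] w 51.8 q [-0.38  0.16  0.04  1.43  0.01  1.27]
```

View pics/s7z.png

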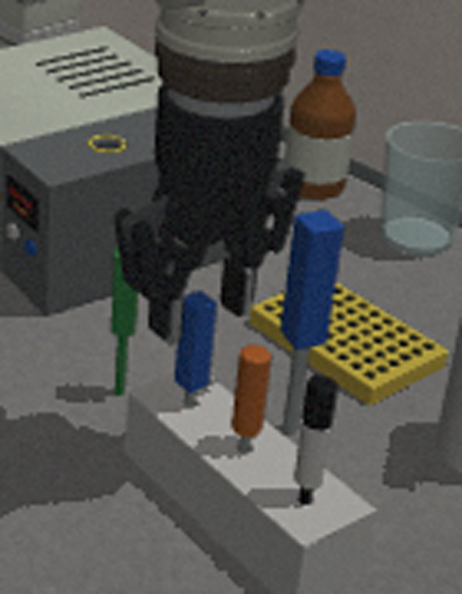

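Call:
jog_arm(
  moves="-4 0 0 0.2 0.6 0; 0 0 -9 0 0 0; 0 0 -8 0 0 0; 0 0 0 0 0 0; 0 0 0 0 0 0",
)

```text
clock: 11.25
position: [548.8, -217.0, 102.0]
tool_rot: [[0.073, 0.997, 0.007], [0.997, -0.073, 0.006], [0.006, 0.006, -1.0]]
force: [-0.5, -0.3, 0.5]
width: 52.1
```

```bash
python3 -c "
from h import *
st()"
```

```text
t 11.25 p [ 548.8 -217.   102. ] yaw_y -4.2 z [ 0.007  0.006 -1.   ] F [-0.5 -0.3  0.5] w 52.1 q [-0.38  0.17  0.02  1.41  0.01  1.26]
```

Call:
jog_arm(
  moves="-1 0 -5 -0.3 0.4 0; 0 0 0 0 0 0; 0 0 0 0 0 0; 0 0 0 0 0 0; 0 0 0 0 0 0",
)

```text
clock: 11.75
position: [547.9, -216.9, 96.9]
tool_rot: [[0.073, 0.997, -0.001], [0.997, -0.073, -0.0], [-0.0, -0.001, -1.0]]
force: [0.1, -0.4, 0.3]
width: 52.0
```

Call:
jog_arm(
  moves="0 0 0 0 0 0; 0 0 0 0 0 0; 0 0 0 0 0 0; 0 0 0 0 0 0; 0 0 0 0 0 0",
  claw=255,
  newtons=60,
)

```text
clock: 12.25
position: [548.0, -217.0, 97.3]
tool_rot: [[0.073, 0.997, -0.0], [0.997, -0.073, -0.0], [-0.0, -0.0, -1.0]]
force: [1.1, 0.1, 0.5]
width: 17.8
```

```bash
python3 -c "
from h import *
st()
s=snap('side','s8');snap('top','t8')
for n,(x,y,w,h) in (('s8',(280,150,140,180)),):
    cv2.imwrite(f'pics/{n}z.png',cv2.resize(cv2.imread(f'pics/{n}.png')[y:y+h,x:x+w],None,fx=3.3,fy=3.3,interpolation=cv2.INTER_CUBIC))
"
```

```text
t 12.25 p [ 548.  -217.    97.3] yaw_y -4.2 z [-0. -0. -1.] F [1.1 0.1 0.5] w 17.8 q [-0.38  0.17  0.01  1.41 -0.    1.27]
```

View pics/s8z.png

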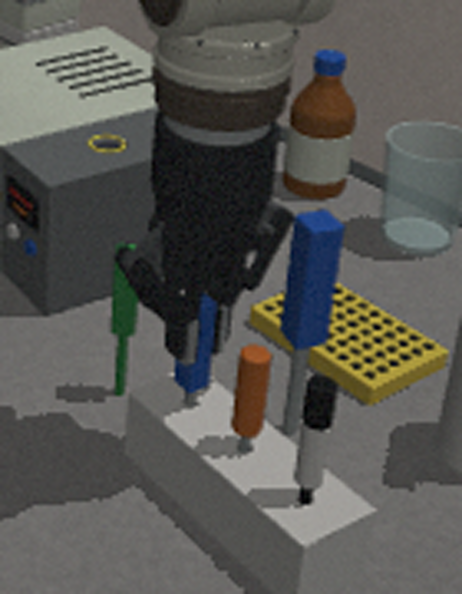

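Stylus grip is held between the pads at about (197,330), width 17.8. Lifting straight up.

Call:
jog_arm(
  moves="0 0 10 0 0 0; 0 0 15 0 0 0; 0 0 20 0 0 0; 0 0 20 0 0 0; 0 0 20 0 0 0",
)

```text
clock: 12.85
position: [547.2, -216.7, 186.7]
tool_rot: [[0.073, 0.997, -0.002], [0.997, -0.073, 0.0], [0.0, -0.002, -1.0]]
force: [0.5, -0.5, -0.8]
width: 17.2
```

Call:
jog_arm(
  moves="0 0 25 0 0 0; 0 0 25 0 0 0; 0 0 15 0 0 0; 0 0 0 0 0 0; 0 0 0 0 0 0",
)

```text
clock: 13.35
position: [547.5, -216.8, 263.9]
tool_rot: [[0.073, 0.997, 0.007], [0.997, -0.073, -0.003], [-0.003, 0.008, -1.0]]
force: [-0.3, -0.2, -1.4]
width: 17.3
```

```bash
python3 -c "
from h import *
st()
s=snap('side','s9');snap('top','t9')
for n,(x,y,w,h) in (('s9',(280,100,140,180)),):
    cv2.imwrite(f'pics/{n}z.png',cv2.resize(cv2.imread(f'pics/{n}.png')[y:y+h,x:x+w],None,fx=3.3,fy=3.3,interpolation=cv2.INTER_CUBIC))
"
```

```text
t 13.35 p [ 547.5 -216.8  263.9] yaw_y -4.2 z [ 0.007 -0.003 -1.   ] F [-0.3 -0.2 -1.4] w 17.3 q [-0.38  0.19  0.36  1.73 -0.    1.27]
```

View pics/s9z.png

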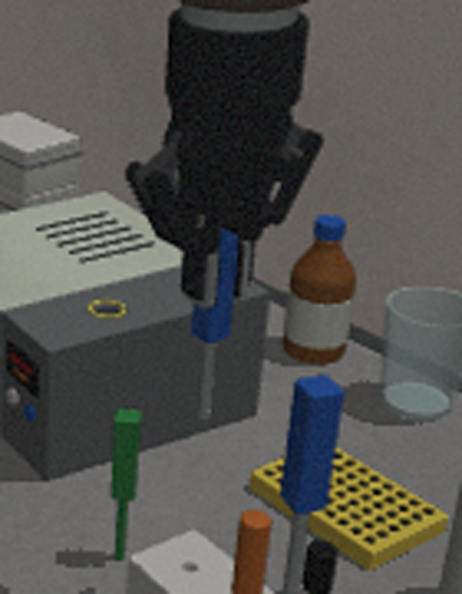

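```bash
python3 -c "
from h import *
s=load('s9')
print('pred tip',proj(s,[547.5,-216.8,263.9-86.6]),'pred gripbottom',proj(s,[547.5,-216.8,237.3]))
h=cv2.cvtColor(s['frame'],cv2.COLOR_RGB2HSV); Q=cloud(s)
d=(abs(Q[...,0]-547)<35)&(abs(Q[...,1]+217)<35)&(Q[...,2]>150)&(Q[...,2]<300)
b=d&(cv2.inRange(h,(100,120,50),(130,255,255))>0)
v,u=np.nonzero(b);print('blue',v.min(),v.max(),Q[b].mean(0))
for r in range(150,232,4):
    uu=np.nonzero(d[r])[0]
    if len(uu): print(r,uu.min(),uu.max(),np.median(Q[r,uu],0).round(1))
"
```

```text
pred tip (np.float64(341.12400341612096), np.float64(226.53789875399644)) pred gripbottom (np.float64(343.4162758666831), np.float64(201.87985194197768))
blue 175 203 [ 545.45042644 -222.34155198  263.83364287]
174 356 356 [ 566.9 -225.3  298.2]
178 335 356 [ 536.7 -224.5  295.1]
182 335 356 [ 537.5 -225.   286.2]
186 335 354 [ 534.7 -224.8  278.7]
190 337 351 [ 534.5 -225.   269.9]
194 339 350 [ 542.8 -223.4  257.8]
198 338 349 [ 539.9 -223.3  249.2]
202 341 348 [ 542.4 -223.5  241.5]
206 342 344 [ 545.9 -218.1  228.4]
210 341 344 [ 545.4 -219.   219.5]
214 341 344 [ 546.3 -218.5  209.7]
218 341 343 [ 546.1 -218.3  199.8]
222 340 343 [ 546.7 -217.5  189.4]
226 340 343 [ 545.8 -218.7  179.6]
```

```bash
python3 -c "
from h import *
for n in('side0','top0','s9','t9'):
    s=load(n);h=cv2.cvtColor(s['frame'],cv2.COLOR_RGB2HSV)
    m=cv2.inRange(h,(20,100,60),(35,255,255)); Q=cloud(s)
    m[~((abs(Q[...,0]-665)<20)&(abs(Q[...,1]-9)<20)&(Q[...,2]>110))]=0
    v,u=np.nonzero(m); 
    if len(u)>4:
        (cx,cy),r=cv2.minEnclosingCircle(np.c_[u,v].astype(np.float32)); print(n,len(u),(u.min()+u.max())/2,(v.min()+v.max())/2,onz(s,(u.min()+u.max())/2,(v.min()+v.max())/2,125).round(1),onz(s,u.mean(),v.mean(),125).round(1))
"
```

```text
side0 25 312.0 193.0 [667.5  11.2 125. ] [666.9  11.4 125. ]
top0 34 268.5 159.5 [666.1   8.8 125. ] [666.6   8.7 125. ]
s9 26 312.0 193.0 [667.5  11.2 125. ] [667.1  10.7 125. ]
t9 34 268.5 159.5 [666.1   8.8 125. ] [666.6   8.7 125. ]
```

Call:
jog_arm(
  moves="19 37 -1 0.1 0.2 0; 19 37 -1 0 0.1 0; 19 37 -1 0 0.1 0; 19 37 -1 0 0 0; 19 37 -1 0 0 0",
)

```text
clock: 13.95
position: [641.3, -30.2, 253.5]
tool_rot: [[0.082, 0.997, -0.008], [0.997, -0.082, -0.002], [-0.002, -0.007, -1.0]]
force: [1.7, -0.2, 0.5]
width: 17.1
```

Call:
jog_arm(
  moves="12 23 0 0 0 0; 0 0 0 0 0 0; 0 0 0 0 0 0; 0 0 0 0 0 0; 0 0 0 0 0 0",
)

```text
clock: 14.45
position: [653.3, -2.4, 247.3]
tool_rot: [[0.077, 0.997, -0.016], [0.997, -0.077, -0.001], [-0.002, -0.016, -1.0]]
force: [0.4, 0.6, -0.2]
width: 17.5
```

```bash
python3 -c "
from h import *
st()"
```

```text
t 14.45 p [653.3  -2.4 247.3] yaw_y -4.4 z [-0.016 -0.001 -1.   ] F [ 0.4  0.6 -0.2] w 17.5 q [-0.    0.38  0.56  1.76 -0.    1.64]
```

Call:
jog_arm(
  moves="11 11 0 0 -0.5 0; 2 1 -8 0 -0.4 0; 0 0 -8 0 0 0; 0 0 0 0 0 0; 0 0 0 0 0 0",
)

```text
clock: 14.95
position: [666.8, 8.2, 230.1]
tool_rot: [[0.08, 0.997, 0.001], [0.997, -0.08, -0.001], [-0.001, 0.001, -1.0]]
force: [-0.7, 0.1, -0.9]
width: 17.1
```

```bash
python3 -c "
from h import *
st()"
```

```text
t 14.95 p [666.8   8.2 230.1] yaw_y -4.6 z [ 0.001 -0.001 -1.   ] F [-0.7  0.1 -0.9] w 17.1 q [ 0.01  0.39  0.53  1.71 -0.    1.66]
```

Call:
jog_arm(
  moves="-0.5 1.5 0 0 0 0; 0 0 -5 0 0 0; 0 0 0 0 0 0; 0 0 0 0 0 0; 0 0 0 0 0 0",
)

```text
clock: 15.45
position: [666.1, 9.5, 225.2]
tool_rot: [[0.081, 0.997, 0.002], [0.997, -0.081, -0.001], [-0.001, 0.002, -1.0]]
force: [-0.3, -1.0, -1.3]
width: 17.3
```

```bash
python3 -c "
from h import *
p,R=st()
s=snap('side','s10');snap('top','t10')
print('tip pred px',proj(s,[p[0],p[1],p[2]-86.6]),'vertical below',proj(s,[p[0],p[1],125]))
h=cv2.cvtColor(s['frame'],cv2.COLOR_RGB2HSV); Q=cloud(s)
d=(abs(Q[...,0]-p[0])<25)&(abs(Q[...,1]-p[1])<25)&(Q[...,2]>128)
for r in range(165,196,2):
    uu=np.nonzero(d[r])[0]
    if len(uu): print(r,uu.min(),uu.max(),np.median(Q[r,uu],0).round(1))
for n,(x,y,w,h) in (('s10',(270,130,80,80)),):
    cv2.imwrite(f'pics/{n}z.png',cv2.resize(cv2.imread(f'pics/{n}.png')[y:y+h,x:x+w],None,fx=7,fy=7,interpolation=cv2.INTER_CUBIC))
"
```

```text
t 15.45 p [666.1   9.5 225.2] yaw_y -4.6 z [ 0.002 -0.001 -1.   ] F [-0.3 -1.  -1.3] w 17.3 q [ 0.01  0.38  0.51  1.7  -0.    1.67]
tip pred px (np.float64(312.22240964105896), np.float64(189.0194182915097)) vertical below (np.float64(312.00913043722176), np.float64(193.36865944786956))
165 309 317 [659.1   4.2 213. ]
167 309 317 [660.7   2.8 206.9]
169 311 317 [660.7   2.6 202.4]
171 312 314 [663.5   6.6 194.2]
173 312 314 [665.7   8.6 187.5]
175 312 314 [665.3   8.3 181.9]
177 312 314 [663.9   8.1 176.5]
179 312 314 [666.4   8.8 169.5]
181 312 314 [667.4   9.4 163.4]
183 312 314 [665.8   7.3 158.1]
185 312 313 [664.5   7.5 152.3]
187 311 313 [664.4   9.  145.6]
189 312 313 [664.7   6.9 140.1]
191 304 308 [656.5  24.1 129.3]
193 307 307 [652.   14.6 128.4]
195 308 312 [6.470e+02 2.000e-01 1.285e+02]
```

View pics/s10z.png

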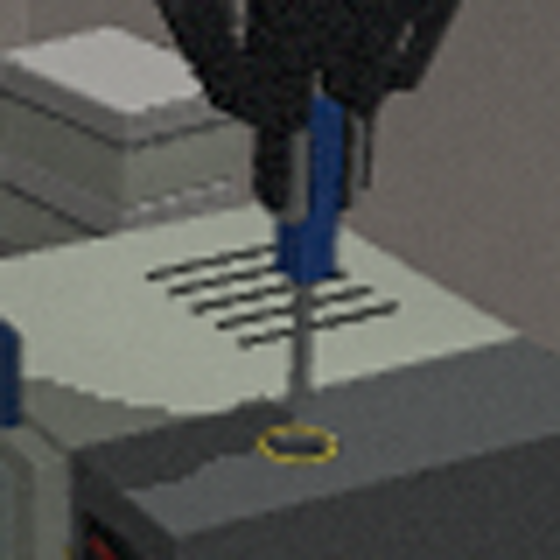

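Tip (302,420 in the crop) is right above the yellow ring (298,443). Descending.

Call:
jog_arm(
  moves="0 0 -6 0 0 0; 0 0 -6 0 0 0; 0 0 -5 0 0 0; 0 0 -3 0 0 0; 0 0 0 0 0 0",
)

```text
clock: 16.05
position: [666.0, 9.5, 202.9]
tool_rot: [[0.081, 0.997, 0.001], [0.997, -0.081, -0.001], [-0.001, 0.001, -1.0]]
force: [0.4, 0.9, -0.5]
width: 17.7
```

Call:
jog_arm(
  moves="0 0 -4 0 0 0; 0 0 -3 0 0 0; 0 0 -3 0 0 0; 0 0 0 0 0 0; 0 0 0 0 0 0",
  newtons=80,
)

```text
clock: 16.55
position: [666.1, 9.5, 192.3]
tool_rot: [[0.081, 0.997, 0.001], [0.997, -0.081, -0.001], [-0.001, 0.002, -1.0]]
force: [0.3, 0.9, -0.8]
width: 16.8
```

Call:
jog_arm(
  moves="0 0 -2 0 0 0; 0 0 -2 0 0 0; 0 0 -2 0 0 0; 0 0 0 0 0 0; 0 0 0 0 0 0",
)

```text
clock: 17.05
position: [666.1, 9.6, 187.6]
tool_rot: [[0.081, 0.997, 0.003], [0.997, -0.081, -0.001], [-0.001, 0.003, -1.0]]
force: [-1.8, -0.0, 3.5]
width: 17.3
```

Call:
jog_arm(
  moves="0 0 -2 0 0 0; 0 0 -2 0 0 0; 0 0 -2 0 0 0; 0 0 -2 0 0 0; 0 0 0 0 0 0",
)

```text
clock: 17.55
position: [665.9, 9.6, 186.9]
tool_rot: [[0.081, 0.997, 0.011], [0.997, -0.081, -0.001], [-0.0, 0.011, -1.0]]
force: [-2.0, -0.1, 3.5]
width: 16.6
```

```bash
python3 -c "
from h import *
st()"
```

```text
t 17.55 p [665.9   9.6 186.9] yaw_y -4.6 z [ 0.011 -0.001 -1.   ] F [-2.  -0.1  3.5] w 16.6 q [ 0.01  0.35  0.4   1.61 -0.    1.67]
```

Call:
jog_arm(
  moves="0 0 -5 0 -0.3 0; 0 0 -5 0 0 0; 0 0 -5 0 0 0; 0 0 0 0 0 0; 0 0 0 0 0 0",
)

```text
clock: 18.05
position: [666.1, 9.7, 188.9]
tool_rot: [[0.08, 0.996, 0.035], [0.997, -0.081, -0.0], [0.002, 0.035, -0.999]]
force: [-1.7, 0.4, 1.8]
width: 17.1
```

```bash
python3 -c "
from h import *
st()"
```

```text
t 18.05 p [666.1   9.7 188.9] yaw_y -4.6 z [ 0.035 -0.    -0.999] F [-1.7  0.4  1.8] w 17.1 q [ 0.01  0.33  0.37  1.58 -0.    1.67]
```

Call:
jog_arm(
  moves="0 0 0 0 0.8 0; 0 0 -3 0 0.8 0; 0 0 -3 0 0.4 0; 0 0 -3 0 0 0; 0 0 -3 0 0 0",
)

```text
clock: 18.55
position: [667.8, 9.8, 185.3]
tool_rot: [[0.08, 0.997, 0.008], [0.997, -0.08, -0.0], [0.001, 0.008, -1.0]]
force: [-9.7, -0.0, 26.4]
width: 17.2
```

```bash
python3 -c "
from h import *
st()"
```

```text
t 18.55 p [667.8   9.8 185.3] yaw_y -4.6 z [ 0.008 -0.    -1.   ] F [-9.7 -0.  26.4] w 17.2 q [ 0.01  0.36  0.41  1.61 -0.    1.67]
```

Call:
jog_arm(
  moves="-1 0 -2 0 0.2 0; -0.5 0 -2 0 0.2 0; 0 0 -2 0 0 0; 0 0 -2 0 0 0; 0 0 -2 0 0 0",
)

```text
clock: 19.05
position: [667.4, 9.7, 185.6]
tool_rot: [[0.08, 0.997, 0.01], [0.997, -0.08, 0.0], [0.001, 0.01, -1.0]]
force: [-5.1, 0.5, 19.1]
width: 17.2
```

```bash
python3 -c "
from h import *
p,R=st()
snap('side','s11');snap('top','t11')
st()
door(['s11'])
s=load('s11'); print(proj(s,[p[0],p[1],125]))
Q=cloud(s)
d=(abs(Q[...,0]-p[0])<25)&(abs(Q[...,1]-p[1])<25)&(Q[...,2]>128)
for r in range(179,196,2):
    uu=np.nonzero(d[r])[0]
    if len(uu): print(r,uu.min(),uu.max(),np.median(Q[r,uu],0).round(1))
for n,(x,y,w,h) in (('s11',(240,130,110,80)),):
    cv2.imwrite(f'pics/{n}z.png',cv2.resize(cv2.imread(f'pics/{n}.png')[y:y+h,x:x+w],None,fx=7,fy=7,interpolation=cv2.INTER_CUBIC))
"
```

```text
t 19.05 p [667.4   9.7 185.6] yaw_y -4.6 z [ 0.01  0.   -1.  ] F [-5.1  0.5 19.1] w 17.2 q [ 0.01  0.36  0.41  1.61 -0.    1.67]
t 19.15 p [667.4   9.7 185.6] yaw_y -4.6 z [ 0.01  0.   -1.  ] F [-4.7  0.5 19.5] w 17.1 q [ 0.01  0.36  0.41  1.61 -0.    1.67]
s11 bar 50 [-121.    58.9  162.9]
panel 120 angle 0.013392273895417488 x at z=80 -123.9825289320182 2.0690033621410477
(np.float64(312.32369292628016), np.float64(193.2163419655721))
179 309 317 [660.9   1.8 171.6]
181 309 317 [659.9   1.8 166.1]
183 312 314 [661.8   3.  160.9]
185 312 314 [667.9   7.6 151.4]
187 312 314 [667.3   8.1 145. ]
189 309 314 [669.7   9.7 138. ]
191 312 314 [665.5   9.2 132.8]
195 306 315 [653.3  -0.7 128.3]
```

View pics/s11z.png

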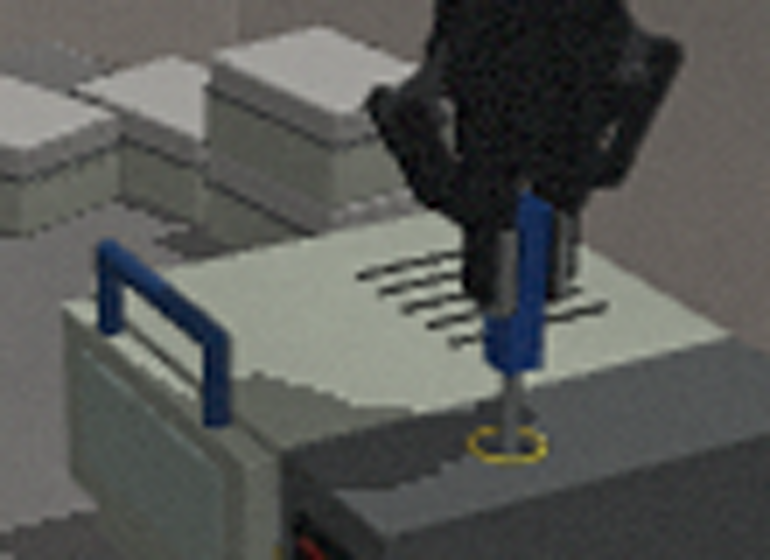

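View pics/t11.png

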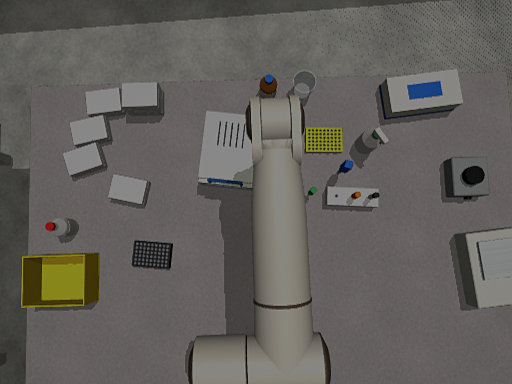

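The pin (512,415 in the crop) goes into the ring centre. The door bar is upright and the force holds at 19.5 N, well above the 5 N spring. The tip works out at z≈99, which matches fully down. Handing in.

```bash
python3 -c "
from h import *
robot.job_done()
st()"
```

```text
the job is handed in; nothing more can be done
the job is handed in; nothing more can be done
```

I handed the job in at about 19 s, with the arm still gripping the stylus and holding the reset button down.

**Door:** I took it by the blue bar and pulled it down. The depth images read 1.195–1.198 rad, and it reacted with 43 N, so it reached its stop. I then pushed it up until the stop pushed back with about 37 N. The last side view showed it shut, with the angle reading between -0.015 and +0.013 rad, which is within measurement noise.

**Stylus and button:** I took the smaller blue stylus from the stand and put it through the yellow ring. The last checks showed:
- **Push:** it held steady at 19–19.5 N, against about 5 N for the spring.
- **Depth:** the tip worked out at about 99 mm above the table, where the button is fully down. The button itself could not be seen.
- **Grip:** finger opening was 17 mm on the 18 mm grip.

**Problems along the way:**
- My first grip on the bar sat too high, so I redid it before pulling.
- My first presses stopped with too little force and the tool tilted about 2°. I straightened it and pressed again.
- About 5 N of sideways force remains on the tool, so the pin or button may be rubbing slightly.
- The two cameras disagree by 2–4 mm, so I used values between them.

The other tools and labware looked unmoved in the last pictures. I could not read the state after handing in.

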